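# Free the seized bolt of a field battery box and unload its packs

### The job

This field battery box came in for repair with a seized bolt: work its rusted slide bolt free with short back-and-forth strokes and draw it fully back, then take the rod from its stand and push it down through the slot to press the hidden latch tab fully down, where it stays, and slide the cover fully open. Move every battery pack from the bay into the tray, put the rod back upright in its stand, and leave the spool, meter and screwdriver where they are.

Things in the scene. Friction and masses are not known exactly. Their poses are not given: they have to be found in the camera images.
- box: Grey steel battery box fixed on the bench, 129 mm along its x (away from the robot), 335 mm along its y (to the left), 75 mm high; origin on the bench under its middle. In y: closed electronics half -165 to -20 mm, open-topped battery bay -20 to +125, latch housing +125 to +170 (85 mm high). A bracket block (box x -155 to -67, y 10 to 95, 76 mm high) before the bay carries the bolt.
- bay_mid (a point): Centre of the bay's floor, 6 mm above the bench; axes as the box. The bay is 117 mm wide inside along x; low ribs (to 36 mm above the bench) keep the packs apart along y.
- bolt (a joint): Rusted slide bolt, m: 0 as found, + drawn along the box's -x (towards the robot), 0.045 fully drawn, -0.012 fully in. Seized: at first it moves only from -0.012 to about +0.013, then stops dead however hard it is pulled (stay under 25 N). Each stroke (4 to 10 N drag) right to one end and back right to the other loosens it; after 2 to 5 cycles it runs out against 4 N. Its tongue holds the cover until drawn past 0.021.
- bolt_grip (a point): Grip point on the bolt's upright lug, 12 mm below its top, which is 144 mm above the bench; axes as the box. The lug is 16 mm along x (the bolt's way), 30 mm along y; at box x -100, y 52.5 mm as found. The bolt bar's top is at 91 mm; a guide staple (top 100 mm) stands at box x -72 mm.
- cover (a joint): Sliding cover of the bay, m: 0 closed, grows as it slides along the box's -y over the electronics half, 0.145 fully open. Bolt and latch hold it at 0; with the bolt drawn and the latch tab pressed down it slides against about 3 N and stays where it is left.
- cover_grip (a point): Grip point on the cover's upright handle plate, 8 mm below its top, which is 127 mm above the bench. The plate stands on the middle of the cover, 14 mm thick along the box's y (the sliding way), 50 mm along x. The cover is a slab 129 x 145 x 10 mm, top at 87 mm.
- slot_mouth (a point): Centre of the slot in the top of the latch housing, at the top face, 85 mm above the bench. The slot is 30 mm along the box's x, 16 mm along its y and goes straight down; the latch tab lies 50 mm below the mouth. Axes as the box.
- tab (a joint): How far the latch tab is pressed down, m: 0 at rest (50 mm below the slot's mouth), 0.012 at its bottom stop. It moves against 6 N of drag, frees the cover from 9 mm on and stays down where it is left.
- rod: Release rod, upright in its stand: a round steel rod 10 mm thick and 76 mm long below a square wooden grip 26 x 26 mm and 54 mm high (130 mm in all); origin at the lower tip, z up along the rod. 0.12 kg.
- stand: Fixed aluminium block, 56 x 56 mm, 82 mm high, on a 70 mm foot plate, with a square 18 mm well from its top down to 5 mm above the bench, in which the rod stands; the wooden grip then sits just on the block's top. Origin on the bench under the well; x and y along the block's sides.
- tray: Loose open grey plastic tray, 178 mm along its x, 100 mm along its y, 32 mm high, walls and floor 5 mm thick, 0.9 kg; origin at the centre of its underside.
- pack0: Battery pack standing in the bay under the cover, at box y -1.5 mm, a dark block 55 mm along its x (the box's x), 28 mm along its y, 68 mm high, with flat brass contacts on top; 8 mm gap to the next pack, 31 mm free from each end to the bay's wall; 0.16 kg; origin at the centre of its underside. May be absent.
- pack1: Battery pack standing in the bay under the cover, at box y 34.5 mm, a dark block 55 mm along its x (the box's x), 28 mm along its y, 68 mm high, with flat brass contacts on top; 8 mm gap to the next pack, 31 mm free from each end to the bay's wall; 0.16 kg; origin at the centre of its underside. May be absent.
- pack2: Battery pack standing in the bay under the cover, at box y 70.5 mm, a dark block 55 mm along its x (the box's x), 28 mm along its y, 68 mm high, with flat brass contacts on top; 8 mm gap to the next pack, 31 mm free from each end to the bay's wall; 0.16 kg; origin at the centre of its underside. May be absent.
- pack3: Battery pack standing in the bay under the cover, at box y 106.5 mm, a dark block 55 mm along its x (the box's x), 28 mm along its y, 68 mm high, with flat brass contacts on top; 8 mm gap to the next pack, 31 mm free from each end to the bay's wall; 0.16 kg; origin at the centre of its underside. May be absent.
- spool: Bystander: spool of solder wire, 52 mm across, 46 mm high; origin under its centre.
- meter: Bystander: hand-held meter lying flat, 150 x 78 x 34 mm; origin under its centre.
- driver: Bystander: screwdriver, 180 mm long, lying on the bench.
There are look-alikes about, which are no part of the job. Of the things like the rod, leave any that is pink or yellow; of the rest the larger one is meant.

How it is judged:
On the way, in this order (a step that is already met when the one before it is completed fails the run):
1. the bolt is worked free and drawn fully back (value of joint bolt above 0.038 m), for 0.2 s.
2. the latch tab is pressed down through the slot (value of joint tab above 0.009 m), for 0.1 s.
3. the cover is slid fully open (value of joint cover above 0.125 m), for 0.2 s.
At the end, for the whole second after the job is handed in: Bolt drawn beyond 38 mm, cover open beyond 125 mm, every pack present inside the tray (its underside centre within the tray's walls and less than 45 mm above the tray's underside) and at rest, rod upright (within 0.15 rad) down in the stand's well (value of joint bolt above 0.038 m and value of joint cover above 0.125 m and x of pack0 in the frame of tray between -0.087 and 0.087 m and y of pack0 in the frame of tray between -0.048 and 0.048 m and z of each of pack0, pack1, pack2, pack3 in the frame of tray below 0.045 m and linear speed of each of pack0, pack1, pack2, pack3, rod below 0.03 m/s and x of pack1 in the frame of tray between -0.087 and 0.087 m and y of pack1 in the frame of tray between -0.048 and 0.048 m and x of pack2 in the frame of tray between -0.087 and 0.087 m and y of pack2 in the frame of tray between -0.048 and 0.048 m and x of pack3 in the frame of tray between -0.087 and 0.087 m and y of pack3 in the frame of tray between -0.048 and 0.048 m and horizontal distance between rod and stand below 0.012 m and angle between rod's own z axis and vertical below 0.15 rad and height (world z) of rod below 0.03 m); the robot touches nothing.
It fails at once if the spool is moved more than 30 mm (distance of spool from where it was at the start of the episode above 0.03 m).
It fails at once if the meter is moved more than 30 mm (distance of meter from where it was at the start of the episode above 0.03 m).
It fails at once if the driver is moved more than 30 mm (distance of driver from where it was at the start of the episode above 0.03 m).
Of pack0, pack1, pack2, pack3 only 2 to 4 are there at a start; the rules pass over those that are not, and their reading is None.
At some moment in a run one of tray may be knocked a few centimetres aside while the robot is not near it.
It also fails if it takes over 210 s, if anything falls off the work surface, if the arm or the gripper's body presses on something with over 40 N, if the wrist force passes 120 N, or if a joint passes its speed limit or range.

### The arm

A 6-joint arm with a two-finger parallel gripper is mounted at the origin on the work surface. World frame = base frame: x ahead of the robot, y to its left, z up, the work surface at z = 0. Lengths are in m, angles in rad, forces in N, time in s.
With the tool pointing down it reaches from about 0.35 to 0.925 m from the base axis. Payload 6.4 kg.
Tool frame: the origin (TCP) lies at the very end of the fingers, on their centre line; the grasp point (between the pads) lies r.grip_point_offset behind it (r.grip_point_offset is the distance from the TCP to the grasp point, in m); z points along the fingers, y is the line along which they close (so a half turn about z gives the same grasp; the last joint's range is limited). The gripper opens to 94 mm and grips with 3 to 60 N. Pads are 16 mm wide; open, the fingers measure 119 mm over their backs; the gripper's body (75 mm by 177 mm) begins 78 mm behind the grasp point.
Start: joints at [-1.337, 0.245, 1.558, -0, 1.339, -0.174], TCP at [0.258, -0.597, 0.205] pointing down, gripper open.
Joint ranges: [-3.13, 3.13], [-1.02, 2.26], [0.13, 2.54], [-0.95, 4.09], [0.21, 2.88], [-2.74, 2.74]. Speed limits (rad/s): [2.57, 2.57, 3.14, 3.14, 3.14, 3.14].

### API

Orientations are given as a unit quaternion [x, y, z, w].
In Python, from bench import r, optics gives the robot as it stands. The module is installed in compiled form; this text tells all that it offers.
- The arm moves only by the shell command python3 -m crank 'ROWS' [FORCE]. ROWS is a JSON object of lists of equal length, an entry for each row: "hand": the opening in per cent of the stroke, from 0 (shut) to 100 (fully open); "linear": the shift along the tool's x, y, z in mm, a list of three; "twist": the turn, a rotation vector about the tool's x, y, z in degrees, a list of three. A call has 1 to 20 rows; each row shifts and turns the commanded pose from where the row before left it, along the tool's axes as they then stand; what a row does not reach is not made up. A row lasts 1/8 s, in which the tool goes at most 62.5 mm and 10.7 degrees, less where a joint would pass 70% of its speed; a pose out of reach is approached as far as the arm can. A call is refused whole if a number of a shift passes 62.5 or a number of a turn 10.7, either way. A call with a gripper value outside its range is refused whole. The fingers move at their own pace and stop on an object; FORCE is the grip in N (left out, the last holds). Time passes only in rows, so rows that do not move let the fingers close. It gives the time, the measured TCP pose, the force, the opening and the grip force at its end, in the units of the state.
- r.get_obs(): the state, without advancing time (a new reading comes with each control period).
- optics.camera(name): name is "side" or "top" or "wrist"; returns a dict with "image" (480x640x3 uint8, red, green, blue), "fx", "fy", "cx", "cy" (pixels), "dist_coeffs" ([k1, k2, p1, p2, k3] as OpenCV has them; the pictures are not rectified), "rvec" (rotation vector, rad) and "tvec" (3), from world to camera coordinates, as OpenCV has them; the wrist camera has in their place "hand_eye" (4x4, takes a point from camera to tool coordinates, whose origin is the TCP and whose axes are the flange's). Camera axes: x right, y down, z forward; pixel columns grow to the right and rows downward; lengths in m; the calibration is good to about 2 mm. A picture is of the moment at which its call begins: read the wrist's pose just before it. There is no depth.
- r.sign_off(): hands the job in; it is judged then, once.
The state is a dict: "time_s": time; "joints": joint angles; "joint_velocities": joint speeds; "effort": joint torques, N m; "eef_pos": TCP position; "eef_rot": TCP orientation; "force": force on the tool from outside, world axes, zero at the start; "ft_torque": the same for the moment, N m; "finger_gap": finger opening in m; "finger_force": force on a finger pad.
Only numpy, scipy, OpenCV 4.12 (cv2) and the standard library are available. Lean on these libraries where they do the work, as an engineer would, in place of code of your own. Each camera call takes 0.05 s, during which the arm holds its last target. There are 200 camera calls.

## Working session

There is one attempt and no reset: what is moved stays moved. The work goes in short steps, Python scripts to look and compute and a shell command to move; the robot and the scene stay as the last step left them, time stands still between calls to the robot, and variables do not carry over. Pictures are saved under pics/ and viewed, at most 14 in all, crops included, and the job is handed in when it is done.

```bash
mkdir -p pics; cat > h.py <<'E'
import numpy as np, cv2
from scipy.spatial.transform import Rotation as R
from bench import r, optics
def cam(n):
    o=r.get_obs(); c=optics.camera(n); c['o']=o
    c['K']=np.array([[c['fx'],0,c['cx']],[0,c['fy'],c['cy']],[0,0,1]]); c['d']=np.array(c['dist_coeffs'],float)
    if 'rvec' in c and c['rvec'] is not None:
        Rm=cv2.Rodrigues(np.array(c['rvec'],float))[0]; c['Rwc']=Rm.T; c['C']=-Rm.T@np.array(c['tvec'],float).ravel()
    else:
        T=np.eye(4);T[:3,:3]=R.from_quat(o['eef_rot']).as_matrix();T[:3,3]=o['eef_pos'];M=T@np.array(c['hand_eye']);c['Rwc']=M[:3,:3];c['C']=M[:3,3]
    return c
def pt(c,uv,z):
    uv=np.array(uv,float).reshape(-1,1,2); n=cv2.undistortPoints(uv,c['K'],c['d']).reshape(-1,2)
    d=np.c_[n,np.ones(len(n))]@c['Rwc'].T
    return c['C']+d*((z-c['C'][2])/d[:,2])[:,None]
def proj(c,P):
    P=np.array(P,float).reshape(-1,3); rv=cv2.Rodrigues(c['Rwc'].T)[0]; tv=-c['Rwc'].T@c['C']
    return cv2.projectPoints(P,rv,tv,c['K'],c['d'])[0].reshape(-1,2)
def save(c,name): cv2.imwrite('pics/'+name+'.png',cv2.cvtColor(c['image'],cv2.COLOR_RGB2BGR))
def load(name):
    import pickle; return pickle.load(open(name+'.pkl','rb'))
def keep(c,name):
    import pickle; pickle.dump(c,open(name+'.pkl','wb')); save(c,name)
E
python3 - <<'E'
from h import *
for n in ('top','side'):
    c=cam(n); keep(c,n+'0'); print(n,c['C'])
o=r.get_obs(); print(o['time_s'],o['eef_rot'],r.grip_point_offset,R.from_quat(o['eef_rot']).as_matrix().round(3))
E
```

```text
top [0.36588617 0.038473   1.36160953]
side [0.39732861 0.73099767 0.55243611]
0.1 [ 9.79284633e-01  2.02486707e-01 -6.00886056e-06 -8.60408301e-04] 0.0188 [[ 0.918  0.397 -0.   ]
 [ 0.397 -0.918  0.002]
 [ 0.    -0.002 -1.   ]]
```

View pics/top0.png

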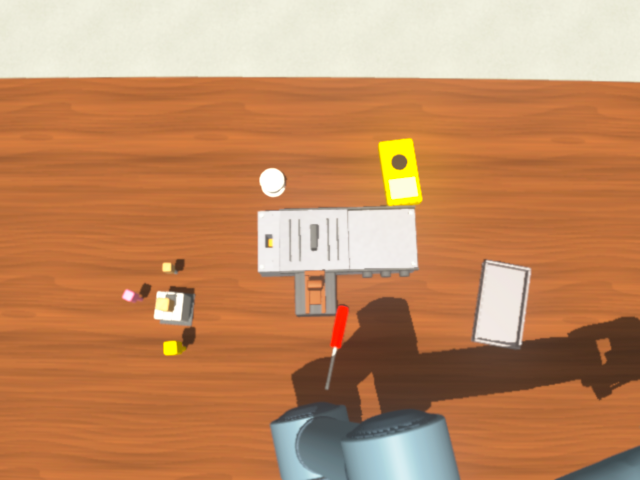

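View pics/side0.png

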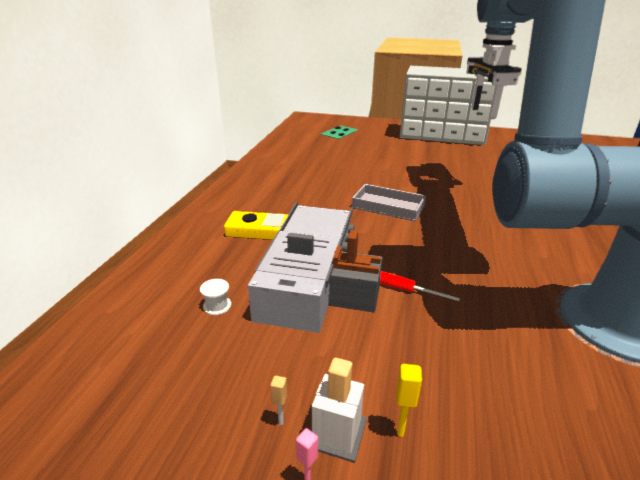

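Top view: the box spans (258–417, 208–272), slot at (269,241), cover handle at (314,237), bolt lug at about (315,280), and tray at (501,303).

Rod-like things in the top view:
- wood in the stand, (164,305)
- small wood, (168,267)
- yellow, (171,348)
- pink, (130,296)

Pink and yellow are excluded, and the larger of the two wooden ones is the one in the stand. I'll confirm with an enlarged crop.

```bash
python3 - <<'E'
from h import *
c=load('top0')
im=cv2.cvtColor(c['image'],cv2.COLOR_RGB2BGR)[200:360,115:435]
cv2.imwrite('pics/crop_top.png',cv2.resize(im,None,fx=2.5,fy=2.5,interpolation=cv2.INTER_CUBIC))
h=cv2.cvtColor(c['image'],cv2.COLOR_RGB2HSV)
# grey box: low saturation region
m=((h[...,1]<40)&(h[...,2]>110)).astype(np.uint8)
n,l,s,ce=cv2.connectedComponentsWithStats(m)
for i in range(1,n):
    if s[i,4]>150 and s[i,1]>100:
        p=cv2.boxPoints(cv2.minAreaRect(np.argwhere(l==i)[:,::-1].astype(np.float32)))
        print(s[i],ce[i].round(1),p.round(1).tolist())
# wood grips
m=((h[...,0]>13)&(h[...,0]<35)&(h[...,1]>60)&(h[...,2]>200)).astype(np.uint8); m[:200]=0
n,l,s,ce=cv2.connectedComponentsWithStats(m)
for i in range(1,n):
    if s[i,4]>30: print('wood',s[i],ce[i].round(1), pt(c,ce[i],.14).round(4))
E
```

```text
[260 169  24  28 540] [271.8 182. ] [[260.0, 169.0], [283.0, 169.0], [283.0, 196.0], [260.0, 196.0]]
[390 178  27  20 431] [402.9 187.5] [[389.6000061035156, 180.39999389648438], [414.20001220703125, 177.39999389648438], [416.29998779296875, 194.60000610351562], [391.70001220703125, 197.6999969482422]]
[  258   208   160   107 10826] [335.7 244.3] [[256.29998779296875, 209.8000030517578], [415.29998779296875, 205.1999969482422], [418.29998779296875, 310.70001220703125], [259.29998779296875, 315.29998779296875]]
[ 473  261   57   87 3735] [501.3 304.3] [[472.5, 342.0], [484.6000061035156, 260.1000061035156], [532.2999877929688, 267.1000061035156], [520.2999877929688, 349.0]]
[154 292  38  33 784] [174.9 309.2] [[153.39999389648438, 321.20001220703125], [156.5, 290.29998779296875], [193.5, 294.0], [190.39999389648438, 324.8999938964844]]
[386 435  26  45 773] [398.1 458.2] [[384.20001220703125, 438.0], [401.5, 434.0], [411.8999938964844, 478.79998779296875], [394.5, 482.79998779296875]]
wood [386 200  45  10 273] [408.1 202.8] [[ 0.6767 -0.1321  0.14  ]]
wood [268 238   5   9  39] [270.1 242.4] [[0.5921 0.1469 0.14  ]]
wood [162 262   9  10  89] [166.  266.6] [[0.5406 0.3553 0.14  ]]
wood [155 295  16  17 177] [161.9 303.8] [[0.4659 0.3593 0.14  ]]
wood [163 340  15  16 208] [169.7 347.9] [[0.3795 0.3391 0.14  ]]
```

View pics/crop_top.png

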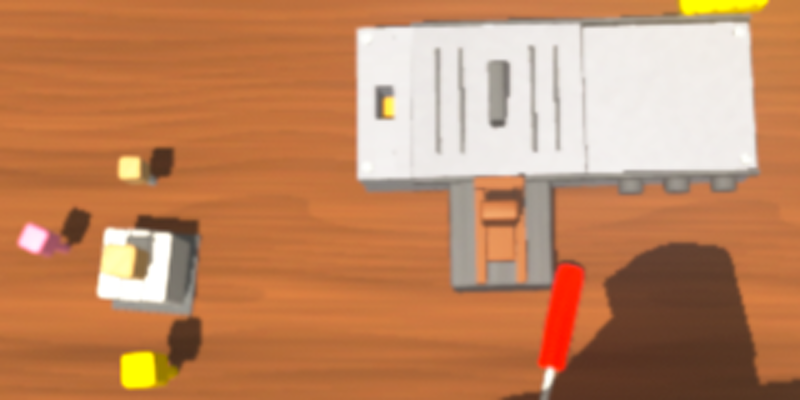

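The crop confirms it: the wooden grip standing in the white stand (crop 122,260) is larger than the loose wooden one (131,168). Next I'll compute the poses.

```bash
python3 - <<'E'
from h import *
c=load('top0'); f=lambda u,v:(115+u/2.5,200+v/2.5)
A=pt(c,[f(357,28),f(359,181)],.085);B=pt(c,[f(750,20),f(756,173)],.075)
print(A.round(4),B.round(4))
yax=(A.mean(0)-B.mean(0))[:2]; L=np.linalg.norm(yax); yaw=np.arctan2(yax[1],yax[0])-np.pi/2
y=yax/L; org=(A.mean(0)+B.mean(0))[:2]/2-y*.0025
print('L',L,'W',np.linalg.norm((A[0]-A[1])[:2]),'yaw',np.degrees(yaw),'org',org)
x=np.array([y[1],-y[0]]); P=lambda a,b:(org+a*x+b*y).round(4)
print('lug',P(-.1,.0525),'handle',P(0,.0525),pt(c,f(499,88),.127),'slot',P(0,.147),pt(c,f(385,102),.085))
print('lug meas', pt(c,[f(483,198),f(520,198),f(500,190)],.144).round(4))
t=pt(c,[[472.5,342],[484.6,260.1],[532.3,267.1],[520.3,349.]],.032);print('tray',t.mean(0),t.round(3).tolist())
print('rod',pt(c,f(119,260),.136),'stand', pt(c,[f(104,229),f(172,231),f(168,301),f(98,297)],.082).round(4))
E
```

```text
[[0.6694 0.1798 0.085 ]
 [0.5384 0.1742 0.085 ]] [[ 0.682  -0.1557  0.075 ]
 [ 0.5498 -0.1582  0.075 ]]
L 0.334185434699429 W 0.13117278016464534 yaw 2.054114453537309 org [0.60998612 0.0075304 ]
lug [0.5082 0.0564] handle [0.6081 0.06  ] [[0.6102528  0.05774277 0.127     ]] slot [0.6047 0.1544] [[0.60563872 0.15424829 0.085     ]]
lug meas [[0.5179 0.0691 0.144 ]
 [0.5182 0.0398 0.144 ]
 [0.5244 0.0557 0.144 ]]
tray [ 0.48169532 -0.34744994  0.032     ] [[0.401, -0.28, 0.032], [0.577, -0.312, 0.032], [0.563, -0.416, 0.032], [0.386, -0.382, 0.032]]
rod [[0.46577191 0.35900249 0.136     ]] stand [[0.4959 0.3873 0.082 ]
 [0.495  0.3298 0.082 ]
 [0.4369 0.3303 0.082 ]
 [0.4393 0.389  0.082 ]]
```

```bash
python3 -m crank '{"hand":[100,100,100,100,100,100,100],"linear":[[0,0,-10],[0,0,-10],[0,0,-10],[0,0,-10],[0,0,-10],[0,0,-10],[0,0,0]],"twist":[[0,0,-10],[0,0,-10],[0,0,-10],[0,0,-10],[0,0,-10],[0,0,-10],[0,0,-8.6]]}' 20
python3 -m crank '{"hand":[100,100,100,100,100,100,100,100,100,100,100,100,100],"linear":[[54,22.3,-3],[54,22.3,-3],[54,22.3,-3],[54,22.3,-3],[54,22.3,-3],[54,22.3,-3],[54,22.3,-3],[54,22.3,-3],[54,22.3,-3],[54,22.3,-3],[54,22.3,-3],[54,22.3,-3],[0,0,0]],"twist":[[0,0,0],[0,0,0],[0,0,0],[0,0,0],[0,0,0],[0,0,0],[0,0,0],[0,0,0],[0,0,0],[0,0,0],[0,0,0],[0,0,0],[0,0,0]]}'
python3 - <<'E'
from h import *
c=cam('wrist'); keep(c,'w1'); o=c['o']
print(o['eef_pos'],R.from_quat(o['eef_rot']).as_matrix().round(4),np.array(c['hand_eye']).round(3),c['C'],np.degrees(o['joints']).round(1))
E
```

```text
time_s: 0.98
eef_pos: [0.2578, -0.5969, 0.266]
eef_rot: [0.693, 0.721, -0.0, 0.0]
force: [0.9, 0.0, -1.1]
finger_gap: 0.0934
finger_force: 0.0
time_s: 2.6
eef_pos: [0.5032, 0.0632, 0.3011]
eef_rot: [0.693, 0.721, -0.0, -0.0]
force: [-0.7, -1.4, 0.4]
finger_gap: 0.0938
finger_force: 0.0
[0.50316488 0.06322497 0.3010902 ] [[-4.020e-02  9.992e-01 -8.000e-04]
 [ 9.992e-01  4.020e-02  4.000e-04]
 [ 4.000e-04 -8.000e-04 -1.000e+00]] [[ 0.001 -0.969 -0.246  0.073]
 [ 1.     0.001 -0.001  0.   ]
 [ 0.001 -0.246  0.969 -0.18 ]
 [ 0.     0.     0.     1.   ]] [0.50041228 0.13586729 0.48145276] [ -5.7  -9.3 103.4   0.   86.   -8. ]
```

View pics/w1.png

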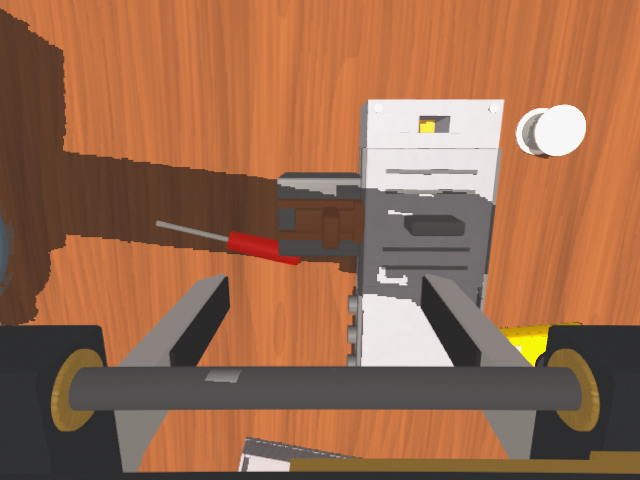

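The wrist view shows the slot at (434,125) with the yellow tab visible, the lug at about (331,227), the cover handle at about (435,225), and housing corners at (368,100) and (503,100).

```bash
python3 - <<'E'
from h import *
c=load('w1')
print('slot',pt(c,[(419,117),(450,117),(449,133),(419,133)],.085).round(4).tolist())
print('hous',pt(c,[(368,100),(503,100)],.085).round(4).tolist())
print('lug', pt(c,[(323,207),(339,207),(339,245),(323,245)],.144).round(4).tolist())
print('proj lug', proj(c,[[.5082-.008,.0564+.015,.144],[.5082+.008,.0564+.015,.144],[.5082+.008,.0564-.015,.144],[.5082-.008,.0564-.015,.144]]).round(0).tolist())
im=cv2.cvtColor(c['image'],cv2.COLOR_RGB2BGR)[160:290,260:500]
im=cv2.convertScaleAbs(im,alpha=2)
cv2.imwrite('pics/c1.png',cv2.resize(im,None,fx=3.3,fy=3.3,interpolation=cv2.INTER_CUBIC))
E
```

```text
slot [[0.5898, 0.1624, 0.085], [0.6197, 0.1635, 0.085], [0.6205, 0.1487, 0.085], [0.5913, 0.1476, 0.085]]
hous [[0.5395, 0.1759, 0.085], [0.668, 0.1808, 0.085]]
lug [[0.5006, 0.0806, 0.144], [0.5145, 0.0811, 0.144], [0.5162, 0.0469, 0.144], [0.5019, 0.0463, 0.144]]
proj lug [[322.0, 217.0], [340.0, 218.0], [339.0, 251.0], [321.0, 250.0]]
```

View pics/c1.png

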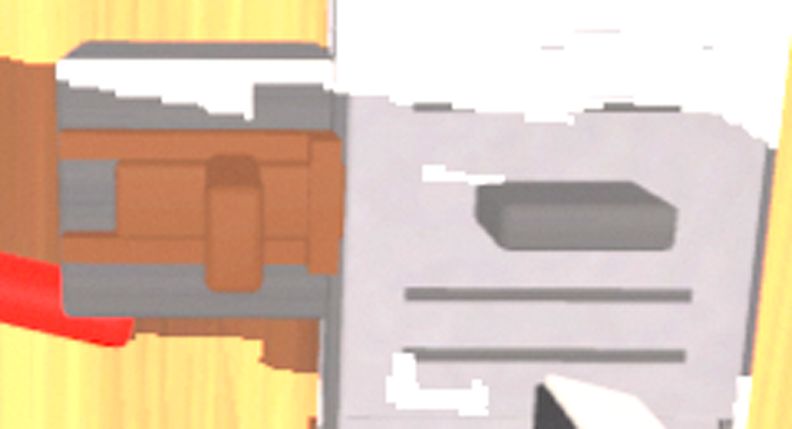

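```bash
python3 -m crank '{"hand":[100,100,100,100,100,40,0,0,0,0],"linear":[[-5,5,40],[0,0,50],[0,0,50],[0,0,40],[0,0,8],[0,0,0],[0,0,0],[0,0,0],[0,0,0],[0,0,0]],"twist":[[0,0,0],[0,0,0],[0,0,0],[0,0,0],[0,0,0],[0,0,0],[0,0,0],[0,0,0],[0,0,0],[0,0,0]]}' 40
```

```text
time_s: 3.9
eef_pos: [0.5084, 0.0553, 0.1138]
eef_rot: [0.695, 0.719, 0.0, 0.0]
force: [-0.8, 0.4, 0.1]
finger_gap: 0.0472
finger_force: 0.0
```

```bash
python3 -m crank '{"hand":[0,0,0,0,0,0,0,0],"linear":[[0,0,0],[0,0,0],[0,0,0],[0,0,0],[0,0,0],[0,0,0],[0,0,0],[0,0,0]],"twist":[[0,0,0],[0,0,0],[0,0,0],[0,0,0],[0,0,0],[0,0,0],[0,0,0],[0,0,0]]}' 40
```

```text
time_s: 4.9
eef_pos: [0.5083, 0.0553, 0.1134]
eef_rot: [0.695, 0.719, 0.0, 0.0]
force: [1.5, 0.7, -1.6]
finger_gap: 0.0156
finger_force: 40.0
```

```bash
python3 -m crank '{"hand":[0,0,0,0,0,0],"linear":[[0,-3,0],[0,-3,0],[0,-3,0],[0,-3,0],[0,-1.5,0],[0,0,0]],"twist":[[0,0,0],[0,0,0],[0,0,0],[0,0,0],[0,0,0],[0,0,0]]}' 40
python3 -m crank '{"hand":[0,0,0],"linear":[[0,-1,0],[0,0,0],[0,0,0]],"twist":[[0,0,0],[0,0,0],[0,0,0]]}'
```

```text
time_s: 5.65
eef_pos: [0.4953, 0.0548, 0.1134]
eef_rot: [0.695, 0.719, 0.001, 0.001]
force: [8.0, 1.9, -6.6]
finger_gap: 0.0156
finger_force: 40.0
time_s: 6.02
eef_pos: [0.495, 0.0548, 0.1134]
eef_rot: [0.695, 0.719, 0.002, 0.001]
force: [10.6, 0.4, -8.8]
finger_gap: 0.0157
finger_force: 40.0
```

```bash
python3 -m crank '{"hand":[0,0,0,0,0,0,0,0,0],"linear":[[0,-1,0],[0,0,0],[0,4,0],[0,5,0],[0,5,0],[0,5,0],[0,5,0],[0,3,0],[0,0,0]],"twist":[[0,0,0],[0,0,0],[0,0,0],[0,0,0],[0,0,0],[0,0,0],[0,0,0],[0,0,0],[0,0,0]]}' 40
python3 -m crank '{"hand":[0,0,0],"linear":[[0,1.5,0],[0,0,0],[0,0,0]],"twist":[[0,0,0],[0,0,0],[0,0,0]]}'
```

```text
time_s: 7.15
eef_pos: [0.5199, 0.0557, 0.1134]
eef_rot: [0.695, 0.719, -0.0, -0.0]
force: [-3.0, -0.3, 1.5]
finger_gap: 0.0157
finger_force: 40.0
time_s: 7.52
eef_pos: [0.5205, 0.0557, 0.1134]
eef_rot: [0.695, 0.719, -0.001, -0.001]
force: [-7.7, -1.0, 3.4]
finger_gap: 0.0161
finger_force: 40.0
```

```bash
python3 -m crank '{"hand":[0,0,0,0,0,0,0,0,0,0,0],"linear":[[0,1,0],[0,0,0],[0,-5,0],[0,-5,0],[0,-5,0],[0,-5,0],[0,-5,0],[0,-3,0],[0,-1.5,0],[0,0,0],[0,0,0]],"twist":[[0,0,0],[0,0,0],[0,0,0],[0,0,0],[0,0,0],[0,0,0],[0,0,0],[0,0,0],[0,0,0],[0,0,0],[0,0,0]]}' 40
python3 -m crank '{"hand":[0,0,0,0,0,0,0,0,0,0,0],"linear":[[0,5,0],[0,5,0],[0,5,0],[0,5,0],[0,5,0],[0,3,0],[0,1.5,0],[0,0,0],[0,0,0],[0,0,0],[0,0,0]],"twist":[[0,0,0],[0,0,0],[0,0,0],[0,0,0],[0,0,0],[0,0,0],[0,0,0],[0,0,0],[0,0,0],[0,0,0],[0,0,0]]}' 40
python3 -m crank '{"hand":[0,0,0,0,0,0,0,0,0,0,0],"linear":[[0,0,0],[0,-5,0],[0,-5,0],[0,-5,0],[0,-5,0],[0,-5,0],[0,-3,0],[0,-1.5,0],[0,0,0],[0,0,0],[0,0,0]],"twist":[[0,0,0],[0,0,0],[0,0,0],[0,0,0],[0,0,0],[0,0,0],[0,0,0],[0,0,0],[0,0,0],[0,0,0],[0,0,0]]}' 40
```

```text
time_s: 8.9
eef_pos: [0.4946, 0.0548, 0.1134]
eef_rot: [0.695, 0.719, 0.002, 0.002]
force: [13.9, 1.6, -12.2]
finger_gap: 0.0152
finger_force: 40.0
time_s: 10.28
eef_pos: [0.5204, 0.0557, 0.1134]
eef_rot: [0.695, 0.719, -0.002, -0.002]
force: [-13.3, -1.0, 7.2]
finger_gap: 0.0156
finger_force: 40.0
time_s: 11.65
eef_pos: [0.4947, 0.0548, 0.1135]
eef_rot: [0.695, 0.719, 0.002, 0.002]
force: [14.5, 2.1, -13.0]
finger_gap: 0.016
finger_force: 40.0
```

Still seized after about 2.5 cycles, so I'll keep going.

```bash
python3 -m crank '{"hand":[0,0,0,0,0,0,0,0,0,0,0],"linear":[[0,5,0],[0,5,0],[0,5,0],[0,5,0],[0,5,0],[0,3,0],[0,1.5,0],[0,0,0],[0,0,0],[0,0,0],[0,0,0]],"twist":[[0,0,0],[0,0,0],[0,0,0],[0,0,0],[0,0,0],[0,0,0],[0,0,0],[0,0,0],[0,0,0],[0,0,0],[0,0,0]]}' 40
python3 -m crank '{"hand":[0,0,0,0,0,0,0,0,0,0,0],"linear":[[0,0,0],[0,-5,0],[0,-5,0],[0,-5,0],[0,-5,0],[0,-5,0],[0,-3,0],[0,-1.5,0],[0,0,0],[0,0,0],[0,0,0]],"twist":[[0,0,0],[0,0,0],[0,0,0],[0,0,0],[0,0,0],[0,0,0],[0,0,0],[0,0,0],[0,0,0],[0,0,0],[0,0,0]]}' 40
```

```text
time_s: 13.02
eef_pos: [0.5204, 0.0557, 0.1134]
eef_rot: [0.695, 0.719, -0.002, -0.002]
force: [-11.9, -0.3, 7.3]
finger_gap: 0.0156
finger_force: 40.0
time_s: 14.4
eef_pos: [0.4924, 0.0547, 0.1134]
eef_rot: [0.695, 0.719, -0.0, -0.0]
force: [0.0, -0.9, -3.6]
finger_gap: 0.016
finger_force: 40.0
```

```bash
python3 -m crank '{"hand":[0,0,0,0,0,0,0,0,0,0],"linear":[[0,-5,0],[0,-5,0],[0,-5,0],[0,-5,0],[0,-5,0],[0,-4,0],[0,-1,0],[0,0,0],[0,0,0],[0,0,0]],"twist":[[0,0,0],[0,0,0],[0,0,0],[0,0,0],[0,0,0],[0,0,0],[0,0,0],[0,0,0],[0,0,0],[0,0,0]]}' 40
```

```text
time_s: 15.65
eef_pos: [0.4635, 0.0537, 0.1135]
eef_rot: [0.695, 0.719, 0.001, 0.001]
force: [9.1, 0.2, -10.8]
finger_gap: 0.0154
finger_force: 40.0
```

```bash
python3 -m crank '{"hand":[30,60,60,60,60,60,60,60,60,60,60,60],"linear":[[0,0,0],[0,0,0],[0,0,0],[0,0,-50],[0,0,-50],[50,2,-45],[51,2,0],[51,2,0],[51,2,0],[51,2,0],[51,3,0],[0,0,0]],"twist":[[0,0,0],[0,0,0],[0,0,0],[0,0,0],[0,0,0],[0,0,0],[0,0,0],[0,0,0],[0,0,0],[0,0,0],[0,0,0],[0,0,0]]}' 40
python3 - <<'E'
from h import *
c=cam('wrist'); keep(c,'w2'); o=c['o']
print(o['eef_pos'],R.from_quat(o['eef_rot']).as_matrix().round(3).tolist())
h=cv2.cvtColor(c['image'],cv2.COLOR_RGB2HSV)
m=((h[...,0]>13)&(h[...,0]<32)&(h[...,1]>60)&(h[...,2]>190)).astype(np.uint8)
n,l,s,ce=cv2.connectedComponentsWithStats(m)
for i in range(1,n):
    if s[i,4]>150: print(s[i],cv2.minAreaRect(np.argwhere(l==i)[:,::-1].astype(np.float32)),pt(c,ce[i],.136).round(4))
E
```

```text
time_s: 17.15
eef_pos: [0.4644, 0.3577, 0.2549]
eef_rot: [0.693, 0.721, -0.0, -0.0]
force: [0.5, -0.5, -0.8]
finger_gap: 0.0565
finger_force: 0.0
[0.46441069 0.35772784 0.25493746] [[-0.038, 0.999, -0.001], [0.999, 0.038, -0.0], [-0.0, -0.001, -1.0]]
[374 105  40  35 206] ((393.2000732421875, 122.4000244140625), (38.0, 20.0), 36.86989974975586) [[0.5101 0.446  0.136 ]]
[ 310  205   34   42 1011] ((327.16156005859375, 225.7077178955078), (31.256752014160156, 39.815147399902344), 7.125016689300537) [[0.465  0.3649 0.136 ]]
[272 215  24  23 259] ((284.53936767578125, 225.3370819091797), (28.40794563293457, 9.963979721069336), 32.0053825378418) [[0.432  0.3657 0.136 ]]
[ 311  246   66   43 1310] ((342.6910400390625, 261.494384765625), (70.17185974121094, 25.121952056884766), 32.00538635253906) [[0.4839 0.3346 0.136 ]]
[158 371  11  54 322] ((162.82994079589844, 397.4523010253906), (9.738882064819336, 53.17829132080078), 1.6365771293640137) [[0.3274 0.204  0.136 ]]
```

View pics/w2.png

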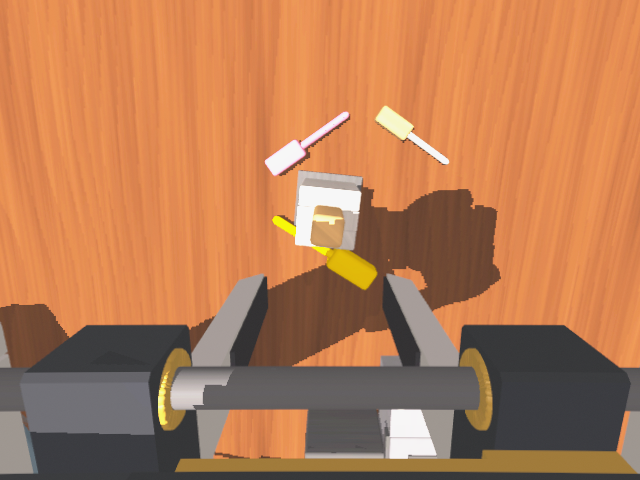

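The wrist view shows my rod upright in the white stand, its grip top at about (327,231), or (0.466, 0.360). The decoys lie on the bench: pink (305,140), pale wood (412,135), yellow (330,250).

```bash
python3 -m crank '{"hand":[60,60,60,60,60,0,0,0,0,0,0,0],"linear":[[1.5,1.5,0],[0,0,50],[0,0,50],[0,0,45],[0,0,10],[0,0,0],[0,0,0],[0,0,0],[0,0,0],[0,0,0],[0,0,0],[0,0,0]],"twist":[[0,0,4.5],[0,0,0],[0,0,0],[0,0,0],[0,0,0],[0,0,0],[0,0,0],[0,0,0],[0,0,0],[0,0,0],[0,0,0],[0,0,0]]}' 40
```

```text
time_s: 18.7
eef_pos: [0.4675, 0.3574, 0.1019]
eef_rot: [0.723, 0.691, 0.001, 0.0]
force: [-1.2, -0.8, 5.9]
finger_gap: 0.0257
finger_force: 40.0
```

```bash
python3 -m crank '{"hand":[0,0,0,0,0,0,0,0,0,0,0,0],"linear":[[0,0,-15],[0,0,-30],[0,0,-45],[0,0,-40],[-39.3,29.4,0],[-39.3,29.4,0],[-39.3,29.4,0],[-39.3,29.4,0],[-39.3,29.4,0],[0,0,0],[0,0,0],[0,0,0]],"twist":[[0,0,0],[0,0,0],[0,0,0],[0,0,0],[0,0,0],[0,0,0],[0,0,0],[0,0,0],[0,0,0],[0,0,0],[0,0,0],[0,0,0]]}' 50
python3 - <<'E'
from h import *
for n in('wrist','side'):
    c=cam(n); keep(c,n+'3'); o=c['o']
print(o['eef_pos'],R.from_quat(o['eef_rot']).as_matrix().round(3).tolist(),o['force'])
tip=np.array(o['eef_pos'])-[0,0,.097]
print('tip',proj(c,[tip,tip+[0,0,.076]]),'slot',proj(c,[[.6053,.1555,.085]]))
w=load('wrist3'); print('w tip',proj(w,[tip,tip+[0,0,.076]]),proj(w,[[.6053,.1555,.085]]))
a=cv2.cvtColor(w['image'],cv2.COLOR_RGB2BGR)[100:400,180:480]
u,v=proj(c,[tip])[0].astype(int); b=cv2.cvtColor(c['image'],cv2.COLOR_RGB2BGR)[v-100:v+100,u-60:u+60]
cv2.imwrite('pics/c3.png',np.hstack([cv2.resize(a,(440,440)),cv2.resize(b,(264,440),interpolation=cv2.INTER_CUBIC)])); print(u-60,v-100)
E
```

```text
time_s: 20.2
eef_pos: [0.6042, 0.1553, 0.2304]
eef_rot: [0.722, 0.692, 0.0, -0.0]
force: [-0.5, -1.4, -1.1]
finger_gap: 0.0257
finger_force: 50.0
[0.60420472 0.1553082  0.23039579] [[0.043, 0.999, -0.0], [0.999, -0.043, 0.0], [0.0, -0.0, -1.0]] [-0.04050202 -0.37004702 -1.29362235]
tip [[285.98632243 260.3686813 ]
 [284.29043771 221.38405742]] slot [[286.34897873 283.02974908]]
w tip [[325.23878159 243.71610088]
 [325.24623815 279.05850741]] [[326.50754282 229.07508537]]
225 160
```

View pics/c3.png

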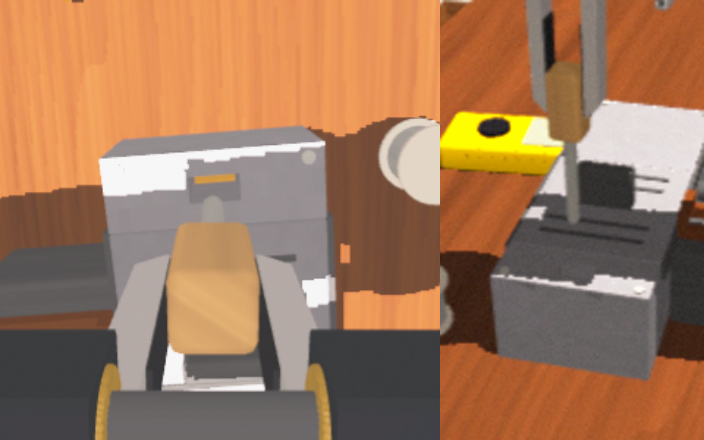

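Wrist crop: the rod tip is at px (324.5,237), with the slot centre at (326,228). The rod sits about 2 mm further +y than the TCP. I'll descend to just above the mouth and check again.

```bash
python3 -m crank '{"hand":[0,0,0,0],"linear":[[-1.5,1,15],[0,0,15],[0,0,4],[0,0,0]],"twist":[[0,0,0],[0,0,0],[0,0,0],[0,0,0]]}' 50
python3 - <<'E'
from h import *
c=cam('wrist');keep(c,'w4');s=cam('side');keep(s,'s4'); o=c['o']; print(o['eef_pos'])
print(proj(c,[np.array(o['eef_pos'])-[0,0,.097]]),proj(c,[[.6053,.1555,.085]]))
a=cv2.cvtColor(c['image'],cv2.COLOR_RGB2BGR)[190:260,280:380]
b=cv2.cvtColor(s['image'],cv2.COLOR_RGB2BGR)[220:320,240:340]
cv2.imwrite('pics/c4.png',np.hstack([cv2.resize(a,(500,350),interpolation=cv2.INTER_CUBIC),cv2.resize(b,(350,350),interpolation=cv2.INTER_CUBIC)])[:,:800])
E
```

```text
time_s: 20.8
eef_pos: [0.6054, 0.1526, 0.1955]
eef_rot: [0.723, 0.691, -0.0, -0.0]
force: [-0.5, 1.2, -1.4]
finger_gap: 0.0257
finger_force: 50.0
[0.60543437 0.1525614  0.19545591]
[[325.34496164 243.67962854]] [[325.01929471 235.51715428]]
```

View pics/c4.png

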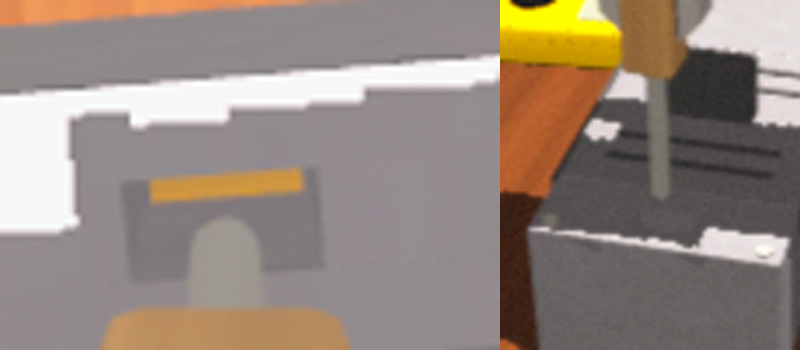

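```bash
python3 -m crank '{"hand":[0,0,0,0,0],"linear":[[1,0,10],[0,0,15],[0,0,15],[0,0,15],[0,0,0]],"twist":[[0,0,0],[0,0,0],[0,0,0],[0,0,0],[0,0,0]]}' 50
python3 -m crank '{"hand":[0,0,0,0],"linear":[[0,0,5],[0,0,5],[0,0,5],[0,0,0]],"twist":[[0,0,0],[0,0,0],[0,0,0],[0,0,0]]}' 60
```

```text
time_s: 21.52
eef_pos: [0.6045, 0.1535, 0.139]
eef_rot: [0.723, 0.691, -0.001, -0.001]
force: [-0.0, -0.4, -0.2]
finger_gap: 0.0259
finger_force: 50.0
time_s: 22.02
eef_pos: [0.6063, 0.1536, 0.1267]
eef_rot: [0.723, 0.691, 0.0, 0.0]
force: [-0.0, 0.2, 2.3]
finger_gap: 0.0257
finger_force: 60.0
```

```bash
python3 -m crank '{"hand":[0,0,0,0,0,0],"linear":[[0,0,3],[0,0,3],[0,0,1.5],[0,0,1],[0,0,0],[0,0,0]],"twist":[[0,0,0],[0,0,0],[0,0,0],[0,0,0],[0,0,0],[0,0,0]]}' 60
```

```text
time_s: 22.78
eef_pos: [0.6064, 0.1536, 0.1187]
eef_rot: [0.723, 0.691, 0.0, 0.0]
force: [-1.6, 1.0, 8.1]
finger_gap: 0.0254
finger_force: 60.0
```

```bash
python3 -m crank '{"hand":[0,0,0],"linear":[[0,0,1.5],[0,0,0],[0,0,0]],"twist":[[0,0,0],[0,0,0],[0,0,0]]}' 60
python3 -m crank '{"hand":[0,0,0],"linear":[[0,0,1.5],[0,0,0],[0,0,0]],"twist":[[0,0,0],[0,0,0],[0,0,0]]}' 60
```

```text
time_s: 23.15
eef_pos: [0.6066, 0.1537, 0.1185]
eef_rot: [0.723, 0.691, 0.001, 0.0]
force: [-2.7, -0.5, 13.3]
finger_gap: 0.0253
finger_force: 60.0
time_s: 23.52
eef_pos: [0.6068, 0.1537, 0.1183]
eef_rot: [0.722, 0.691, 0.001, 0.001]
force: [-4.4, 0.0, 18.9]
finger_gap: 0.0257
finger_force: 60.0
```

```bash
python3 -m crank '{"hand":[0,0,0,0,0,0,0,0,0,0,0,0,0],"linear":[[0,0,-15],[0,0,-30],[0,0,-40],[0,0,-50],[39.5,-29.3,0],[39.5,-29.3,0],[39.5,-29.3,0],[39.5,-29.3,0],[39.5,-29.3,0],[0,0,25],[0,0,18],[0,0,0],[0,0,0]],"twist":[[0,0,0],[0,0,0],[0,0,0],[0,0,0],[0,0,0],[0,0,0],[0,0,0],[0,0,0],[0,0,0],[0,0,0],[0,0,0],[0,0,0],[0,0,0]]}' 60
python3 - <<'E'
from h import *
c=cam('wrist');keep(c,'w5');s=cam('side');keep(s,'s5'); o=c['o']; print(o['eef_pos'])
T=np.array(o['eef_pos']);tip=T-[0,0,.097]+[0,.002,0]
print(proj(c,[tip]),proj(s,[tip]))
a=cv2.cvtColor(c['image'],cv2.COLOR_RGB2BGR)[190:290,270:380]
u,v=proj(s,[tip])[0].astype(int);b=cv2.cvtColor(s['image'],cv2.COLOR_RGB2BGR)[v-80:v+60,u-60:u+60];print(u-60,v-80)
cv2.imwrite('pics/c5.png',np.hstack([cv2.resize(a,(440,400),interpolation=cv2.INTER_CUBIC),cv2.resize(b,(343,400),interpolation=cv2.INTER_CUBIC)]))
E
```

```text
time_s: 25.15
eef_pos: [0.4688, 0.357, 0.2071]
eef_rot: [0.723, 0.691, 0.0, 0.0]
force: [0.4, -0.7, -0.2]
finger_gap: 0.0256
finger_force: 60.0
[0.46883574 0.35701789 0.20713467]
[[324.99925384 241.09850417]] [[337.14011558 378.36434549]]
277 298
```

View pics/c5.png

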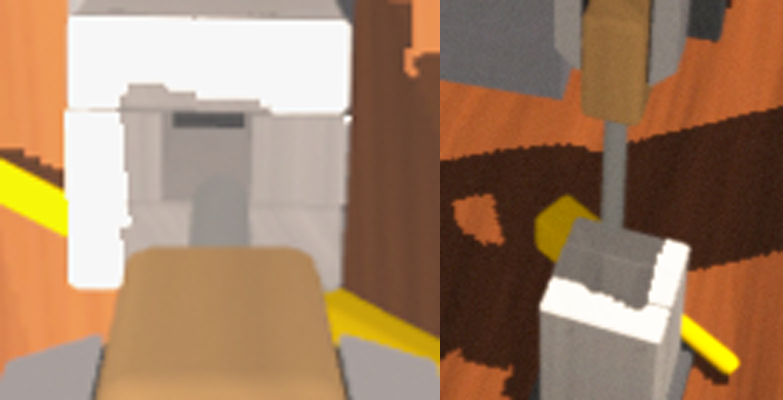

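```bash
python3 - <<'E'
from h import *
c=load('w5')
print(pt(c,[(321.9,229),(310.7,218),(333,218),(310.7,240),(333,240),(286.5,217),(357,217)],.082).round(4))
T=np.array(c['o']['eef_pos']); print(pt(c,[(325,190+176/4+7*.97)],T[2]-.097))
E
```

```text
[[0.4665 0.362  0.082 ]
 [0.458  0.3713 0.082 ]
 [0.4757 0.3705 0.082 ]
 [0.457  0.3533 0.082 ]
 [0.475  0.3525 0.082 ]
 [0.4388 0.373  0.082 ]
 [0.4948 0.3705 0.082 ]]
[[0.46884663 0.35925096 0.11013467]]
```

```bash
python3 -m crank '{"hand":[0,0,0,0,0,0,0,0],"linear":[[2.6,-2.4,0],[0,0,10],[0,0,15],[0,0,20],[0,0,25],[0,0,25],[0,0,7],[0,0,0]],"twist":[[0,0,0],[0,0,0],[0,0,0],[0,0,0],[0,0,0],[0,0,0],[0,0,0],[0,0,0]]}' 40

```

```text
time_s: 26.25
eef_pos: [0.4657, 0.3599, 0.1041]
eef_rot: [0.723, 0.691, -0.0, -0.0]
force: [-0.5, -0.3, -0.7]
finger_gap: 0.0261
finger_force: 40.0
```

```bash
python3 -m crank '{"hand":[30,60,60,60,60,60,0,0,0,0,0,0,0,0],"linear":[[0,0,0],[0,0,0],[0,0,0],[0,0,-40],[0,0,-40],[0,0,-20],[-45,22.3,0],[-45,22.3,0],[-45,22.3,0],[-45,22.3,0],[-45,22.3,0],[-45,22.3,0],[0,0,0],[0,0,0]],"twist":[[0,0,0],[0,0,0],[0,0,0],[0,0,0],[0,0,0],[0,0,-4.5],[0,0,0],[0,0,0],[0,0,0],[0,0,0],[0,0,0],[0,0,0],[0,0,0],[0,0,0]]}' 40
python3 - <<'E'
from h import *
c=cam('wrist');keep(c,'w6');s=cam('side');keep(s,'s6'); print(c['o']['eef_pos'])
a=cv2.cvtColor(s['image'],cv2.COLOR_RGB2BGR)[150:480,200:460];b=cv2.cvtColor(c['image'],cv2.COLOR_RGB2BGR)[:330]
cv2.imwrite('pics/c6.png',np.hstack([cv2.resize(a,(312,396)),cv2.resize(b,(480,396))]))
E
```

```text
time_s: 28.0
eef_pos: [0.6087, 0.0952, 0.2047]
eef_rot: [0.695, 0.719, 0.0, -0.0]
force: [0.0, 0.7, -0.4]
finger_gap: 0.0002
finger_force: 0.0
[0.60865871 0.09515361 0.20473695]
```

View pics/c6.png

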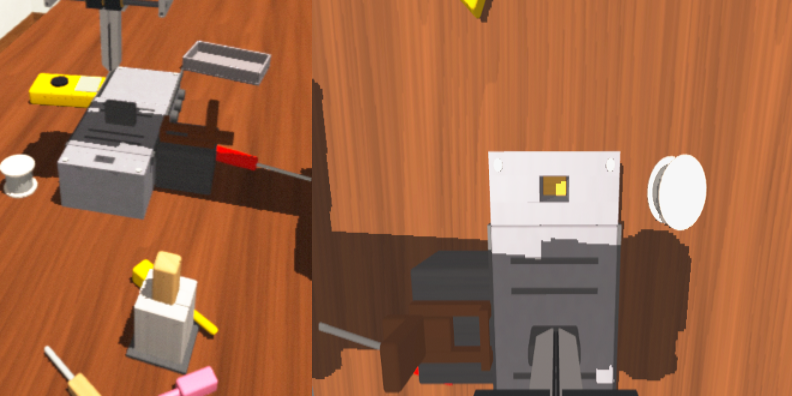

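The rod is back upright in its stand, the tab looks down, and the closed fingers are behind the cover handle. Pushing the cover next.

```bash
python3 -m crank '{"hand":[0,0,0,0,0,0,0,0,0],"linear":[[0,0,40],[0,0,40],[0,0,24],[0,0,0],[-10,0,0],[-10,0,0],[-15,0,0],[-15,0,0],[0,0,0]],"twist":[[0,0,0],[0,0,0],[0,0,0],[0,0,0],[0,0,0],[0,0,0],[0,0,0],[0,0,0],[0,0,0]]}' 40
python3 -m crank '{"hand":[0,0,0,0,0,0,0,0,0],"linear":[[-18,0,0],[-18,0,0],[-18,0,0],[-18,0,0],[-18,0,0],[-10,0,0],[-6,0,0],[0,0,0],[0,0,0]],"twist":[[0,0,0],[0,0,0],[0,0,0],[0,0,0],[0,0,0],[0,0,0],[0,0,0],[0,0,0],[0,0,0]]}'
```

```text
time_s: 29.22
eef_pos: [0.6106, 0.043, 0.1008]
eef_rot: [0.696, 0.719, -0.0, 0.0]
force: [-0.7, -0.1, 0.2]
finger_gap: 0.0006
finger_force: 0.0
time_s: 30.35
eef_pos: [0.6144, -0.0613, 0.1008]
eef_rot: [0.695, 0.719, -0.0, 0.0]
force: [-0.6, -0.1, -0.2]
finger_gap: 0.0004
finger_force: 0.0
```

```bash
python3 -m crank '{"hand":[0,0,0,0,0,0],"linear":[[-3,0,0],[-3,0,0],[-3,0,0],[-2,0,0],[0,0,0],[0,0,0]],"twist":[[0,0,0],[0,0,0],[0,0,0],[0,0,0],[0,0,0],[0,0,0]]}'
```

```text
time_s: 31.1
eef_pos: [0.6146, -0.0684, 0.1009]
eef_rot: [0.695, 0.719, 0.002, -0.002]
force: [-0.1, 13.6, 2.9]
finger_gap: 0.0005
finger_force: 6.9
```

```bash
python3 -m crank '{"hand":[0,0,0,0,75,75,75,75],"linear":[[10,0,0],[10,0,-30],[20,0,-60],[20,0,-60],[15,0,0],[0,0,0],[0,0,0],[0,0,0]],"twist":[[0,0,0],[0,0,0],[0,0,0],[0,0,0],[0,0,0],[0,0,0],[0,0,0],[0,0,0]]}' 40
python3 - <<'E'
from h import *
c=cam('wrist');keep(c,'w7');s=cam('top');keep(s,'t7'); print(c['o']['eef_pos'])
a=cv2.cvtColor(s['image'],cv2.COLOR_RGB2BGR)[180:380,240:560];b=cv2.cvtColor(c['image'],cv2.COLOR_RGB2BGR)[100:400,220:520]
cv2.imwrite('pics/c7.png',np.hstack([cv2.resize(a,(400,250)),np.zeros((250,0,3),np.uint8)]) if 0 else np.hstack([cv2.resize(b,(400,400)),cv2.copyMakeBorder(cv2.resize(a,(400,250)),0,150,0,0,cv2.BORDER_CONSTANT)]))
E
```

```text
time_s: 32.1
eef_pos: [0.6113, 0.0018, 0.2474]
eef_rot: [0.695, 0.719, -0.001, -0.001]
force: [0.4, -0.6, -0.0]
finger_gap: 0.0373
finger_force: 0.0
[0.61133254 0.0018236  0.24741161]
```

View pics/c7.png

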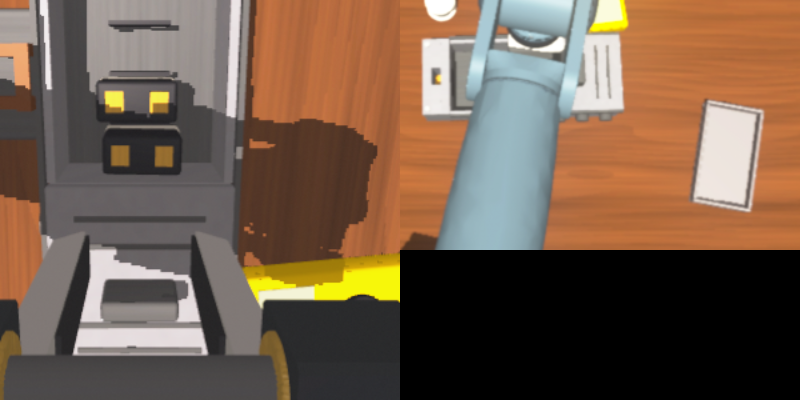

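The wrist view shows two packs in the bay, centred at px (326,217) and (323,176). The other two places are empty, and the cover is fully open. The tray is still at (501,304) in the top view.

```bash
python3 - <<'E'
from h import *
c=load('w7')
print(pt(c,[(326.5,217),(310,217),(342.3,217),(322.8,176.5),(306.3,175.8),(339.3,176.5)],.074).round(4), R.from_quat(c['o']['eef_rot']).as_euler('xyz',degrees=True))
c=load('t7');h=cv2.cvtColor(c['image'],cv2.COLOR_RGB2HSV)
m=((h[...,1]<40)&(h[...,2]>110)).astype(np.uint8);m[:240]=0;m[:,:460]=0
n,l,s,ce=cv2.connectedComponentsWithStats(m);i=1+np.argmax(s[1:,4])
p=cv2.boxPoints(cv2.minAreaRect(np.argwhere(l==i)[:,::-1].astype(np.float32)));q=pt(c,p,.032);print(s[i],p,q.mean(0),q.round(3))
E
```

```text
[[0.6119 0.0073 0.074 ]
 [0.5968 0.0068 0.074 ]
 [0.6265 0.0078 0.074 ]
 [0.6073 0.0441 0.074 ]
 [0.5925 0.0442 0.074 ]
 [0.6221 0.0446 0.074 ]] [-1.79822986e+02 -2.00945998e-02  9.19147961e+01]
[ 474  261   56   88 3728] [[472.84006 342.12   ]
 [484.56003 260.08002]
 [531.04004 266.72003]
 [519.32007 348.76   ]] [ 0.4819722  -0.34640257  0.032     ] [[ 0.4   -0.28   0.032]
 [ 0.577 -0.312  0.032]
 [ 0.563 -0.414  0.032]
 [ 0.387 -0.38   0.032]]
```

```bash
python3 -m crank '{"hand":[75,75,75,75,75,75,0,0,0,0,0,0,0],"linear":[[5.2,0.8,50],[0,0,50],[0,0,40],[0,0,35],[0,0,25],[0,0,4],[0,0,0],[0,0,0],[0,0,0],[0,0,0],[0,0,0],[0,0,0],[0,0,0]],"twist":[[0,0,0],[0,0,0],[0,0,0],[0,0,0],[0,0,0],[0,0,0],[0,0,0],[0,0,0],[0,0,0],[0,0,0],[0,0,0],[0,0,0],[0,0,0]]}' 25
python3 -m crank '{"hand":[0,0,0,0,0],"linear":[[0,0,0],[0,0,-15],[0,0,-45],[0,0,-60],[0,0,-60]],"twist":[[0,0,0],[0,0,0],[0,0,0],[0,0,0],[0,0,0]]}' 25
```

```text
time_s: 33.83
eef_pos: [0.6136, 0.0074, 0.0468]
eef_rot: [0.695, 0.719, 0.001, 0.001]
force: [-2.4, -0.3, 6.8]
finger_gap: 0.0551
finger_force: 25.0
time_s: 34.45
eef_pos: [0.612, 0.0079, 0.2271]
eef_rot: [0.695, 0.719, -0.0, -0.0]
force: [1.4, -0.7, -1.7]
finger_gap: 0.0546
finger_force: 25.0
```

```bash
python3 -m crank '{"hand":[0,0,0,0,0,0,0,0,0,0,0,0],"linear":[[0,0,0],[0,0,0],[-49.2,-8.3,0],[-49.2,-8.3,0],[-49.2,-8.3,0],[-49.2,-8.3,0],[-49.2,-8.3,0],[-49.2,-8.3,0],[-49.2,-8.3,0],[-49.2,-8.3,0],[0,0,0],[0,0,0]],"twist":[[0,0,6],[0,0,6],[0,0,0],[0,0,0],[0,0,0],[0,0,0],[0,0,0],[0,0,0],[0,0,0],[0,0,0],[0,0,0],[0,0,0]]}' 25
python3 - <<'E'
from h import *
c=cam('wrist');keep(c,'w8');s=cam('side');keep(s,'s8'); print(c['o']['eef_pos'])
a=cv2.cvtColor(s['image'],cv2.COLOR_RGB2BGR)[130:250,300:460];b=cv2.cvtColor(c['image'],cv2.COLOR_RGB2BGR)
ex,ey=np.array([.984,-.179]),np.array([.179,.984]);t=np.array([.482,-.3465])
for X in(-.089,.089):
  for Y in(-.05,.05):
    p=t+X*ex+Y*ey; q=proj(c,[[*p,.032]])[0]; cv2.circle(b,(int(q[0]),int(q[1])),4,(0,255,0),-1)
cv2.imwrite('pics/c8.png',np.hstack([cv2.resize(b,(480,360)),cv2.resize(a,(320,360))]))
E
```

```text
time_s: 35.95
eef_pos: [0.4786, -0.3677, 0.2252]
eef_rot: [0.766, 0.643, 0.0, -0.0]
force: [1.1, 0.5, -1.9]
finger_gap: 0.0548
finger_force: 25.0
[ 0.47864753 -0.36766837  0.22519951]
```

View pics/c8.png

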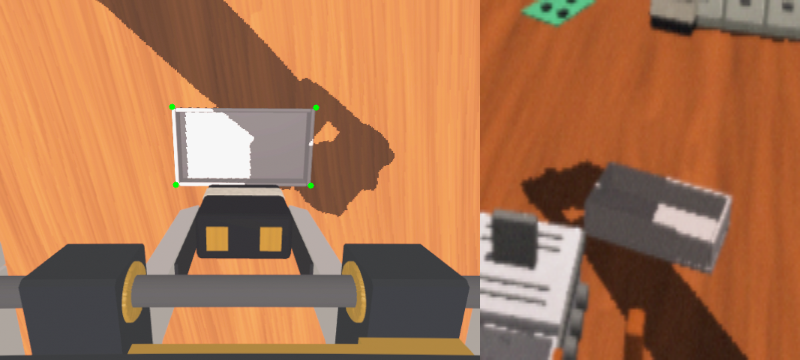

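The green predicted corners sit on the tray's rim, so it hasn't moved. The pack is held squarely. Lowering it now.

```bash
python3 -m crank '{"hand":[0,0,0,0,0,0,0],"linear":[[0,0,45],[0,0,45],[0,0,40],[0,0,28],[0,0,12],[0,0,4],[0,0,0]],"twist":[[0,0,0],[0,0,0],[0,0,0],[0,0,0],[0,0,0],[0,0,0],[0,0,0]]}' 25
python3 -m crank '{"hand":[0],"linear":[[0,0,1.5]],"twist":[[0,0,0]]}'
```

```text
time_s: 36.92
eef_pos: [0.4795, -0.3687, 0.0525]
eef_rot: [0.766, 0.643, 0.0, 0.001]
force: [0.4, 0.2, -2.2]
finger_gap: 0.055
finger_force: 25.0
time_s: 37.05
eef_pos: [0.4796, -0.3692, 0.0513]
eef_rot: [0.766, 0.643, 0.0, 0.001]
force: [0.8, 0.7, -1.6]
finger_gap: 0.0552
finger_force: 25.0
```

```bash
python3 -m crank '{"hand":[0,0,72,72,72,72,72,72,72],"linear":[[0,0,2],[0,0,2],[0,0,0],[0,0,0],[0,0,0],[0,0,-45],[0,0,-45],[0,0,-45],[0,0,-45]],"twist":[[0,0,0],[0,0,0],[0,0,0],[0,0,0],[0,0,0],[0,0,0],[0,0,0],[0,0,0],[0,0,0]]}'
python3 -m crank '{"hand":[75,75,75,75,75,75,75,75,75,75,75,75],"linear":[[53.6,6.8,0],[53.6,6.8,0],[53.6,6.8,0],[53.6,6.8,0],[53.6,6.8,0],[53.6,6.8,0],[53.6,6.8,0],[53.6,6.8,0],[0,0,0],[0,0,0],[0,0,0],[0,0,0]],"twist":[[0,0,0],[0,0,0],[0,0,0],[0,0,0],[0,0,0],[0,0,0],[0,0,0],[0,0,0],[0,0,-6],[0,0,-6],[0,0,0],[0,0,0]]}'
```

```text
time_s: 38.17
eef_pos: [0.4786, -0.3683, 0.2275]
eef_rot: [0.766, 0.643, 0.0, 0.0]
force: [0.2, -0.8, -0.7]
finger_gap: 0.0674
finger_force: 0.0
time_s: 39.67
eef_pos: [0.607, 0.0443, 0.2259]
eef_rot: [0.695, 0.719, 0.0, 0.0]
force: [0.4, -0.2, -0.2]
finger_gap: 0.0702
finger_force: 0.0
```

```bash
python3 -m crank '{"hand":[75,75,75,75,75,75,0,0,0,0,0,0,0],"linear":[[0,0,45],[0,0,45],[0,0,40],[0,0,30],[0,0,17],[0,0,4],[0,0,0],[0,0,0],[0,0,0],[0,0,0],[0,0,0],[0,0,0],[0,0,0]],"twist":[[0,0,0],[0,0,0],[0,0,0],[0,0,0],[0,0,0],[0,0,0],[0,0,0],[0,0,0],[0,0,0],[0,0,0],[0,0,0],[0,0,0],[0,0,0]]}' 25
python3 -m crank '{"hand":[0,0,0,0,0,0,0],"linear":[[0,0,0],[0,0,-15],[0,0,-45],[0,0,-60],[0,0,-60],[0,0,0],[0,0,0]],"twist":[[0,0,0],[0,0,0],[0,0,0],[0,0,0],[0,0,0],[0,0,0],[0,0,0]]}' 25
python3 - <<'E'
from h import *
c=cam('top');keep(c,'t9')
h=cv2.cvtColor(c['image'],cv2.COLOR_RGB2HSV)
m=((h[...,1]<40)&(h[...,2]>110)).astype(np.uint8);m[:240]=0;m[:,:440]=0
n,l,s,ce=cv2.connectedComponentsWithStats(m);i=1+np.argmax(s[1:,4])
p=cv2.boxPoints(cv2.minAreaRect(np.argwhere(l==i)[:,::-1].astype(np.float32)));q=pt(c,p,.032);print(s[i],p,q.mean(0),q.round(3))
b=cv2.cvtColor(c['image'],cv2.COLOR_RGB2BGR)[190:390,240:560]
cv2.imwrite('pics/c9.png',cv2.resize(b,(800,500),interpolation=cv2.INTER_CUBIC))
E
```

```text
time_s: 41.3
eef_pos: [0.608, 0.0443, 0.0463]
eef_rot: [0.695, 0.719, 0.001, 0.001]
force: [-1.7, -0.3, 5.1]
finger_gap: 0.0551
finger_force: 25.0
time_s: 42.18
eef_pos: [0.6062, 0.0445, 0.2239]
eef_rot: [0.695, 0.719, -0.001, -0.001]
force: [0.1, -0.3, -1.3]
finger_gap: 0.0549
finger_force: 25.0
[ 474  261   56   88 3207] [[472.84006 342.11996]
 [484.56003 260.08   ]
 [531.04004 266.72   ]
 [519.32007 348.75998]] [ 0.48197227 -0.34640257  0.032     ] [[ 0.4   -0.28   0.032]
 [ 0.577 -0.312  0.032]
 [ 0.563 -0.414  0.032]
 [ 0.387 -0.38   0.032]]
```

View pics/c9.png

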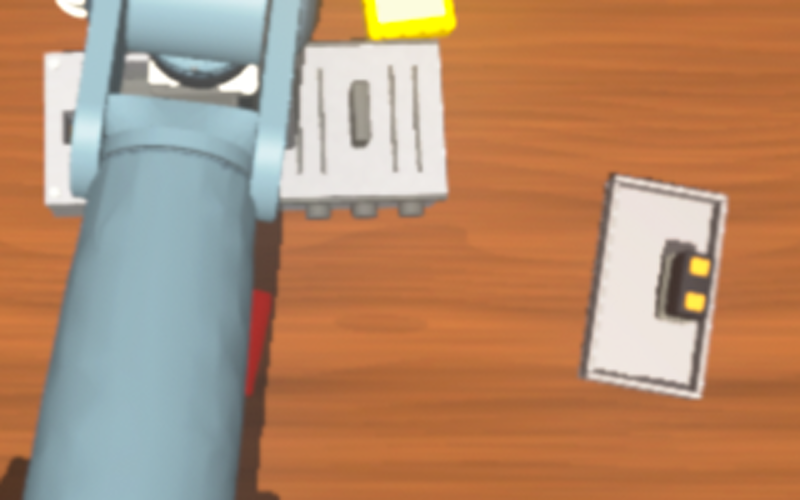

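The top view shows pack 0 upright in the tray, and the tray unmoved. Next I'll carry the second pack over and check the tray again by differencing the wrist view against the expected rim.

```bash
python3 -m crank '{"hand":[0,0,0,0,0,0,0,0,0,0,0,0],"linear":[[0,0,0],[0,0,0],[-48.1,-6.7,0],[-48.1,-6.7,0],[-48.1,-6.7,0],[-48.1,-6.7,0],[-48.1,-6.7,0],[-48.1,-6.7,0],[-48.1,-6.7,0],[-48.1,-6.7,0],[0,0,0],[0,0,0]],"twist":[[0,0,6],[0,0,6],[0,0,0],[0,0,0],[0,0,0],[0,0,0],[0,0,0],[0,0,0],[0,0,0],[0,0,0],[0,0,0],[0,0,0]]}' 25
python3 - <<'E'
from h import *
c=cam('wrist');keep(c,'w10');print(c['o']['eef_pos'])
s=cam('side');a=load('s8')['image'].astype(int);d=np.abs(s['image'].astype(int)-a).max(2)[130:250,380:460]>40
print('side diff px',d.sum(), np.argwhere(d).mean(0) if d.any() else '')
h=cv2.cvtColor(c['image'],cv2.COLOR_RGB2HSV);m=(h[...,1]<60).astype(np.uint8);m[260:]=0
n,l,st,ce=cv2.connectedComponentsWithStats(m)
for i in range(1,n):
    if st[i,4]>300: print(st[i])
ex,ey=np.array([.984,-.179]),np.array([.179,.984]);t=np.array([.482,-.3465])
print(proj(c,[[*(t+X*ex+.05*ey),.032] for X in(-.089,.089)]))
E
```

```text
time_s: 43.72
eef_pos: [0.4865, -0.3241, 0.2228]
eef_rot: [0.766, 0.642, 0.0, -0.002]
force: [0.3, 1.3, -1.8]
finger_gap: 0.0548
finger_force: 25.0
[ 0.48652541 -0.32408494  0.22276862]
side diff px 1241 [52.98549557 14.64947623]
[ 360    0  116   27 1649]
[  232   189   187    71 12949]
[[231.9489717  190.8166652 ]
 [419.51997938 191.93267066]]
```

The tray rim matches the prediction, with columns 232–419 and top row 189. Lowering and releasing.

```bash
python3 -m crank '{"hand":[0,0,0,0,0,0,0,0],"linear":[[0,0,45],[0,0,45],[0,0,40],[0,0,28],[0,0,11],[0,0,3],[0,0,3],[0,0,0]],"twist":[[0,0,0],[0,0,0],[0,0,0],[0,0,0],[0,0,0],[0,0,0],[0,0,0],[0,0,0]]}' 25
python3 -m crank '{"hand":[72,72,72,72,72,72,72,72],"linear":[[0,0,0],[0,0,0],[0,0,0],[0,0,-45],[0,0,-45],[0,0,-45],[0,0,-45],[0,0,0]],"twist":[[0,0,0],[0,0,0],[0,0,0],[0,0,0],[0,0,0],[0,0,0],[0,0,0],[0,0,0]]}'
python3 -m crank '{"hand":[72,72,72,72,72,72],"linear":[[-60,0,0],[-60,0,0],[-60,0,0],[-50,0,0],[0,0,0],[0,0,0]],"twist":[[0,0,0],[0,0,0],[0,0,0],[0,0,0],[0,0,0],[0,0,0]]}'
python3 - <<'E'
from h import *
t=cam('top');s=cam('side')
a=cv2.cvtColor(t['image'],cv2.COLOR_RGB2BGR)[150:410,120:560];b=cv2.cvtColor(s['image'],cv2.COLOR_RGB2BGR)[150:480,200:460]
cv2.imwrite('pics/c11.png',np.hstack([cv2.resize(a,(508,300),interpolation=cv2.INTER_CUBIC),cv2.resize(b,(236,300))]))
print(r.get_obs()['eef_pos'])
E
```

```text
time_s: 44.82
eef_pos: [0.4877, -0.3256, 0.0508]
eef_rot: [0.766, 0.643, 0.0, 0.001]
force: [-0.3, -0.5, -1.7]
finger_gap: 0.0549
finger_force: 25.0
time_s: 45.82
eef_pos: [0.489, -0.3269, 0.2349]
eef_rot: [0.766, 0.643, 0.0, 0.004]
force: [0.6, -0.3, -0.0]
finger_gap: 0.0674
finger_force: 0.0
time_s: 46.58
eef_pos: [0.4469, -0.5507, 0.2282]
eef_rot: [0.766, 0.643, 0.0, -0.001]
force: [-0.5, 0.2, 0.5]
finger_gap: 0.0675
finger_force: 0.0
[ 0.44753794 -0.55018341  0.22925805]
```

View pics/c11.png

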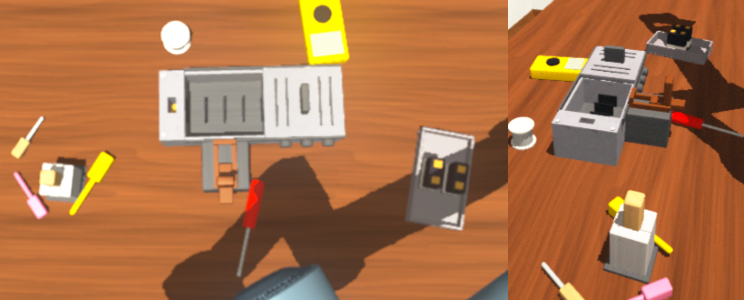

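The top view shows the bay empty, both packs upright in the tray, the bolt drawn, the cover open, the rod in its stand and the bystanders in place. Handing in.

```bash
python3 -c "
from bench import r
print(r.sign_off())"
```

```text
the job is handed in; nothing more can be done
None
```

I handed the job in at about 47 s of the allowed 210 s, with no verdict returned: bolt drawn fully back, latch tab pressed, cover open, both packs (only two were in the bay) in the tray, rod upright in its stand, and spool, meter and screwdriver where they were.

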